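# Dose the open fly vial

### The job

Slide the vial carriage along its rail until the one unplugged, open vial stands centred under the dispenser's nozzle. Then press the dispenser's plunger down through its soft first stop to the stiff second stop, keep it fully down for about a second, and let it rise all the way up again. Press out nothing before the open vial is under the nozzle, leave the vial centred there, and do not knock over or shove the things standing around.

Things in the scene. Friction and masses are not known exactly. Their poses are not given: they have to be found in the camera images.
- station: Fixed dosing station: aluminium rail 60 x 360 x 12 mm with the vial carriage on it, and an amber bottle (86 mm across) with a white dispenser behind the rail. Origin on the bench straight below the nozzle; z up, y along the rail in the carriage's positive direction, x from nozzle to bottle. Bottle and plunger axis at x = 85 mm; the rail spans y = -250 to 110 mm.
- nozzle (a point): Tip of the dispenser's nozzle, 128 mm above the bench: the 6 mm steel lower end of a white spout 9 mm thick, which runs level at 172 mm height from the bottle to above this point, then straight down. Axes as station. The station's x axis points back towards the robot, within 0.3 rad of world -x.
- open_mouth (a point): Centre of the mouth of the open glass vial (28 mm across, 2 mm wall), the only one on the carriage without a white plug; rim 100 mm above the bench. It starts 40 to 100 mm from the nozzle, towards the station's -y. Three plugged vials, tops 112 mm above the bench, share the row: one 36 mm away towards +y, two 36 and 72 mm away towards -y.
- grip_post (a point): Upright flat aluminium post at the carriage's -y end, for moving it: 12 mm thick along the rail, 24 mm wide across it, its top 155 mm above the bench, 43 mm higher than the plugs. The point is the centre of the top face. 125 mm from the open vial's axis, 53 mm from the nearest plugged one's.
- carriage (a joint): Sliding of the carriage along the rail in m, 0 to 0.15, growing towards +y of the station; at 0.10 the open vial is exactly under the nozzle. There is no catch there: rail friction of about 2 N keeps the carriage where it is left.
- plunger_top (a point): Centre of the top face of the plunger's round black push button (40 mm across, 13 mm thick) on top of the dispenser. 255 mm above the bench when fully up, 231 mm at the first stop, 221 mm at the second stop. Axes as the station's.
- plunger (a joint): Soft first stroke of the plunger in m: 0 up, 0.024 at the first stop. The spring takes 1.5 N at the top to 4.5 N at the stop.
- collar (a joint): Stiff second stroke beyond the first stop, in m: 0 up, 0.010 at the second stop, where it ends hard. The grey sleeve under the button then sinks with the button. It starts to move at about 7.5 N and takes about 13.5 N at its end. Both springs lift the plunger fully when it is let go.
- jar: Loose bystander: white ceramic cup, 64 mm across, 85 mm tall, standing beside the rail; origin at the centre of its underside.
- pin_box: Loose bystander: low open clear box of pins, 75 x 115 x 35 mm; origin at the centre of its underside.
- vial_tray: Loose bystander: white tray full of plugged vials, 115 x 155 mm, 99 mm tall; origin at the centre of its underside.

How it is judged:
On the way, in this order (a step that is already met when the one before it is completed fails the run):
1. the open vial stands under the nozzle, within 9 mm (horizontal distance between open_mouth and nozzle below 0.009 m), for 0.3 s.
2. the plunger is at its second stop and kept there, the open vial under the nozzle (value of joint plunger above 0.0205 m and value of joint collar above 0.008 m and horizontal distance between open_mouth and nozzle below 0.009 m), for 0.5 s.
3. the plunger has risen fully again (value of joint plunger below 0.003 m and value of joint collar below 0.002 m), for 0.2 s.
At the end, for the whole second after the job is handed in: The open vial's axis is within 9 mm of the nozzle's, the plunger is fully up (within 3 mm in its soft stroke, 2 mm in its stiff one), and the things around are at rest (all of step 3 and horizontal distance between open_mouth and nozzle below 0.009 m and linear speed of each of jar, pin_box, vial_tray below 0.02 m/s); the robot touches nothing.
It fails at once if the plunger is pressed (over 10 mm) while the open vial is not under the nozzle (over 12 mm off) (horizontal distance between open_mouth and nozzle above 0.012 m and (value of joint plunger above 0.01 m or value of joint collar above 0.004 m)).
It fails at once if a thing standing around is shoved (over 30 mm) or tipped (over 0.4 rad) (distance of any of jar, pin_box, vial_tray from where it was at the start of the episode above 0.03 m or angle between any of jar, pin_box, vial_tray's own z axis and vertical above 0.4 rad).
It also fails if it takes over 50 s, if anything falls off the work surface, if the arm or the gripper's body presses on something with over 40 N, if the wrist force passes 120 N, or if a joint passes its speed limit or range.

### The arm

A 6-joint arm with a two-finger parallel gripper is mounted at the origin on the work surface. World frame = base frame: x ahead of the robot, y to its left, z up, the work surface at z = 0. Lengths are in m, angles in rad, forces in N, time in s.
With the tool pointing down it reaches from about 0.325 to 0.85 m from the base axis. Payload 15.5 kg.
Tool frame: the origin (TCP) lies at the very end of the fingers, on their centre line; the grasp point (between the pads) lies 19 mm behind it; z points along the fingers, y is the line along which they close (so a half turn about z gives the same grasp; the last joint's range is limited). The gripper opens to 91 mm and grips with 3 to 60 N. Pads are 32 mm wide; open, the fingers measure 118 mm over their backs; the gripper's body (76 mm by 178 mm) begins 60 mm behind the grasp point.
Start: joints at [1.22, 0.494, 1.345, -0, 1.302, -0.096], TCP at [0.158, 0.605, 0.214] pointing down, gripper open.
Joint ranges: [-2.91, 2.91], [-0.82, 2.16], [0.22, 2.67], [-1.22, 4.37], [0.12, 2.79], [-3.08, 3.08]. Speed limits (rad/s): [1.89, 1.89, 2.57, 3.01, 3.01, 3.01].

### API

Orientations are given as a unit quaternion [x, y, z, w].
In Python, from station import ctrl gives the robot as it stands. Calls block until the motion is done:
- ctrl.reach(position, orientation): joint-space move of the TCP to a pose.
- ctrl.move_l(position, feed=0.15, attitude=None, stop_force=None): straight line of the TCP; attitude=None keeps the orientation; feed is the mean speed in m/s. With stop_force (N) it stops when the force on the tool has changed by that much, and returns True; else False.
- ctrl.move_joints(angles): joint-space move.
- ctrl.release() and ctrl.grab(force=None): open the fingers fully, or close them until they stop; force is the grip in N (None keeps the last).
- ctrl.hold(seconds).
- ctrl.solve_ik(position, orientation): joint angles nearest the present ones, or None.
- ctrl.sense(): the state.
- ctrl.capture(name): name is "scene" or "top" or "wrist"; returns the picture (480x640x3 uint8, red, green, blue); there is no depth.
- ctrl.camera_params(name): a dict with "K" (3x3 intrinsics, pixels), "rvec" (rotation vector, rad) and "tvec" (3), from world to camera coordinates, as OpenCV has them. Camera axes: x right, y down, z forward; pixel columns grow to the right and rows downward; lengths in m; the calibration is good to about 2 mm. A picture is of the moment at which its call begins: read the wrist's pose just before it. camera_params takes no time and is no camera call; for the wrist camera it gives the pose at the moment of the call.
A pose or a line that the arm cannot do raises ctrl.Unreachable and nothing moves.
- ctrl.close_job(): hands the job in; it is judged then, once.
The state is a dict: "time": time; "qpos": joint angles; "joint_velocities": joint speeds; "joint_efforts": joint torques, N m; "tcp_pos": TCP position; "ee_rot": TCP orientation; "contact_force": force on the tool from outside, world axes, zero at the start; "wrist_torque": the same for the moment, N m; "grip_width": opening from 0.0 (shut) to 1.0 (fully open); "grasp_force": force on a finger pad.
Only numpy, scipy, OpenCV 4.12 (cv2) and the standard library are available. Lean on these libraries where they do the work, as an engineer would, in place of code of your own. Each camera call takes 0.05 s, during which the arm holds its last target. There are 200 camera calls.

## Working session

There is one attempt and no reset: what is moved stays moved. The work goes in short steps, each a Python script; the robot and the scene stay as the last script left them, time stands still between calls to the robot, and variables do not carry over. Pictures are saved under pics/ and viewed, at most 10 in all, crops included, and the job is handed in when it is done.

```bash
mkdir -p pics
cat > h.py <<'E'
import numpy as np, cv2
from station import ctrl
def save(name,fn):
    p=ctrl.camera_params(name); im=ctrl.capture(name); cv2.imwrite('pics/'+fn+'.png',im[:,:,::-1])
    np.savez('pics/'+fn+'.npz',K=p['K'],r=p['rvec'],t=p['tvec']); return im
def cam(fn):
    d=np.load('pics/'+fn+'.npz'); R=cv2.Rodrigues(d['r'])[0]; return d['K'],R,d['t'].ravel()
def ray(fn,u,v):
    K,R,t=cam(fn); return -R.T@t, R.T@np.linalg.solve(K,[u,v,1.])
def plane(fn,u,v,z):
    c,d=ray(fn,u,v); return c+d*(z-c[2])/d[2]
def proj(fn,P):
    K,R,t=cam(fn); q=(R@np.atleast_2d(P).T).T+t; q=q@K.T; return q[:,:2]/q[:,2:]
def tri(obs):
    A=np.zeros((3,3));b=np.zeros(3)
    for fn,u,v in obs:
        c,d=ray(fn,u,v); d=d/np.linalg.norm(d); M=np.eye(3)-np.outer(d,d); A+=M;b+=M@c
    return np.linalg.solve(A,b)
E
python3 - <<'E'
from h import *
save('scene','s0');save('top','t0')
for f in('s0','t0'):
    K,R,t=cam(f);print(f,K[0,0],-R.T@t,R[2])
print(ctrl.sense())
E
```

```text
s0 481.96944150287464 [ 1.15535463 -0.60791577  0.66496534] [-0.62249186  0.56182186 -0.54484868]
t0 597.020753855091 [ 0.53884771 -0.10241531  1.32227636] [ 0.04813273  0.00644054 -0.99882018]
{'time': 0.1, 'qpos': array([ 1.22051207e+00,  4.94172794e-01,  1.34601405e+00, -4.70304179e-06,
        1.30249831e+00, -9.54779092e-02]), 'joint_velocities': array([-0.00068824, -0.00188665, -0.00138472,  0.00280802,  0.0009791 ,
       -0.00097283]), 'joint_efforts': array([ 1.87913189e-03, -8.80242848e+01, -3.82541943e+01,  7.11020571e-02,
        4.82521090e-02, -1.00501367e-05]), 'tcp_pos': array([0.15741316, 0.60452784, 0.21338439]), 'ee_rot': array([ 1.27058154e-01,  9.91895119e-01, -5.33242831e-04, -1.18533089e-04]), 'contact_force': array([-0.24774997, -0.21515068, -0.58950305]), 'wrist_torque': array([-0.07527164, -0.01761781, -0.02838082]), 'grasp_force': 0.0, 'grip_width': 0.9994840029397862}
```

View pics/s0.png

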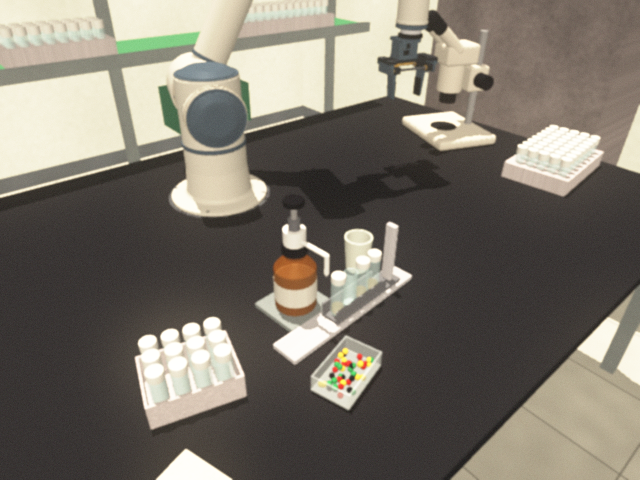

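View pics/t0.png

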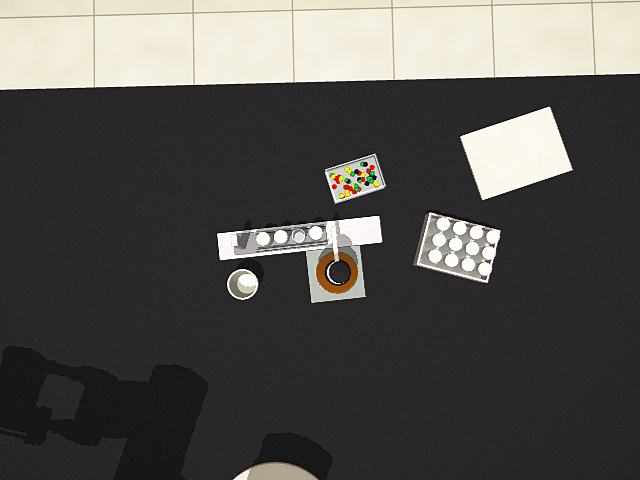

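The top view shows the rail at about (218–382, 216–260), the button at (338,271), plugs at (263,239), (281,237) and (316,232), the open vial at (299,236), and the post near (243,243). In the scene view the post top is at about (391,226), the button at (293,202) and the spout end at (326,273).

Run:
```python
from h import *
im=cv2.imread('pics/t0.png'); s=cv2.imread('pics/s0.png')
c=im[200:310,205:400]; a=cv2.resize(c,None,fx=4,fy=4,interpolation=cv2.INTER_CUBIC)
cv2.imwrite('pics/t0c.png',a)
c=s[185:365,250:420]; cv2.imwrite('pics/s0c.png',cv2.resize(c,None,fx=3.3,fy=3.3,interpolation=cv2.INTER_CUBIC))
# amber ring
hsv=cv2.cvtColor(im,cv2.COLOR_BGR2HSV)
m=cv2.inRange(hsv,(5,120,60),(20,255,255)); m[:, :300]=0;m[:,370:]=0;m[:240]=0
p=np.argwhere(m)[:,::-1].astype(np.float32); print('amber',cv2.minEnclosingCircle(p))
g=cv2.cvtColor(im,cv2.COLOR_BGR2GRAY)
m=(g>190).astype(np.uint8); m[:,:210]=0; m[:,390:]=0; m[:205]=0; m[270:]=0
p=np.argwhere(m)[:,::-1].astype(np.int32); r=cv2.minAreaRect(p); b=cv2.boxPoints(r); print(r,b)
for q in b: print(plane('t0',*q,0.012))
```

```text
amber ((336.3864440917969, 272.1474609375), 20.914974212646484)
((300.4493408203125, 249.73379516601562), (51.3929443359375, 163.12612915039062), 83.79655456542969) [[216.58714 233.00142]
 [378.75806 215.37416]
 [384.31152 266.4662 ]
 [222.14062 284.09344]]
[0.63676873 0.11452645 0.012     ]
[ 0.66708372 -0.24335218  0.012     ]
[ 0.5544438 -0.2522712  0.012    ]
[0.5241831  0.10410845 0.012     ]
```

View pics/t0c.png

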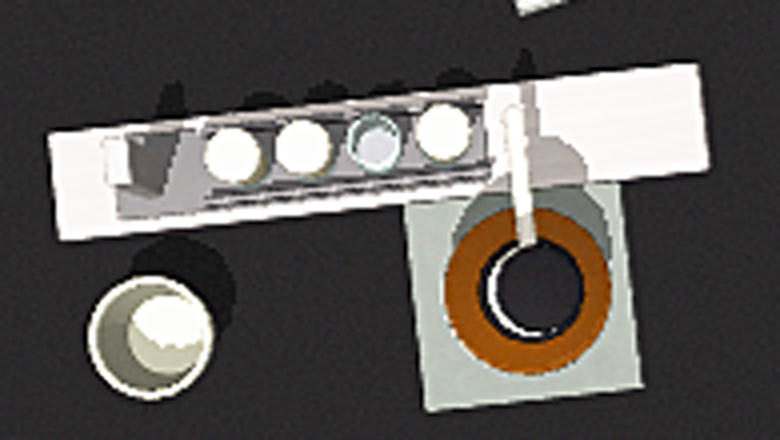

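View pics/s0c.png

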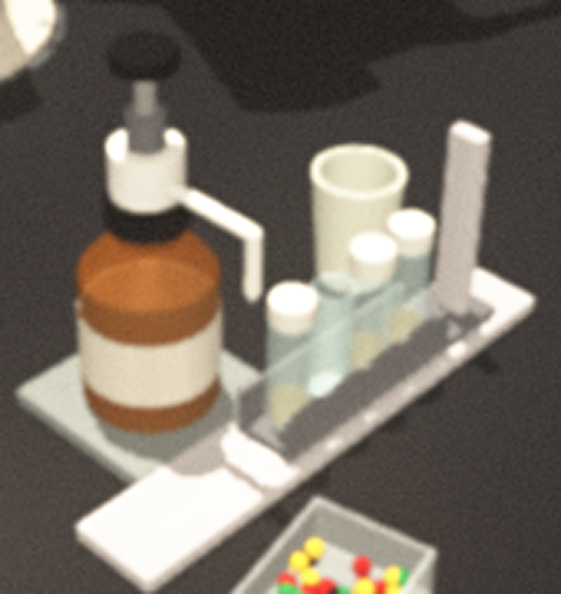

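The crops show the rail corners, the post's top face near (116,161) in the top crop and (470,131) in the scene crop, the nozzle tip at (252,298) in the scene crop, and the button at (540,291) and (144,52).

Run:
```python
from h import *
T=lambda x,y:((x+.5)/4-.5+205,(y+.5)/4-.5+200)
S=lambda x,y:((x+.5)/3.3-.5+250,(y+.5)/3.3-.5+185)
cs=np.array([plane('t0',*T(*c),0.012) for c in[(50,133),(698,63),(709,170),(60,241)]])
ey=((cs[1]+cs[2])-(cs[0]+cs[3]))/2; print('rail len',np.linalg.norm(ey)); ey/=np.linalg.norm(ey); ex=np.array([ey[1],-ey[0],0])
mid=cs.mean(0); O=mid+ey*0.07; print('ey',ey,'ex',ex,'yaw',np.arctan2(ex[1],ex[0]),'O from rail (y only valid if rail centred x)',O)
loc=lambda p:(np.round([(p-O)@ex,(p-O)@ey,p[2]],4))
q={'plug1':(444,132,.112),'open':(376,142,.1),'plug2':(304,147,.112),'plug3':(234,155,.112),'post':(116,161,.155),'spout':(511,110,.172),'button':(540,291,.255)}
for k,(x,y,z) in q.items():
    p=plane('t0',*T(x,y),z); print(k,p,loc(p))
for k,t,s in [('post',(116,161),(470,131)),('button',(540,291),(144,52))]:
    p=tri([('t0',*T(*t)),('s0',*S(*s))]); print('tri',k,p,loc(p))
p=plane('s0',*S(252,298),.128);print('noz scene',p,loc(p))
p=plane('s0',*S(470,131),.155);print('post scene',p,loc(p))
p=plane('s0',*S(144,52),.255);print('btn scene',p,loc(p))
```

```text
rail len 0.35866420211986183
ey [ 0.08447336 -0.99642574  0.        ] ex [-0.99642574 -0.08447336  0.        ] yaw -3.057018506723399 O from rail (y only valid if rail centred x) [ 0.62828512 -0.13738326  0.012     ]
plug1 [ 0.62523344 -0.10345459  0.112     ] [ 0.0002 -0.0341  0.112 ]
open [ 0.62178608 -0.06847076  0.1       ] [ 0.0007 -0.0692  0.1   ]
plug2 [ 0.6193029  -0.03217361  0.112     ] [ 1.000e-04 -1.056e-01  1.120e-01]
plug3 [0.61608256 0.00347951 0.112     ] [ 0.0003 -0.1414  0.112 ]
post [0.61177597 0.05762932 0.155     ] [-0.     -0.1957  0.155 ]
spout [ 0.63081958 -0.13599815  0.172     ] [-0.0026 -0.0012  0.172 ]
button [ 0.54288722 -0.14447927  0.255     ] [ 8.57e-02 -1.00e-04  2.55e-01]
tri post [0.61246516 0.0583955  0.1537788 ] [-0.0008 -0.1964  0.1538]
tri button [ 0.54383454 -0.1435019   0.24984887] [ 0.0847 -0.001   0.2498]
noz scene [ 0.62985705 -0.13544581  0.128     ] [-0.0017 -0.0018  0.128 ]
post scene [0.61424158 0.05753816 0.155     ] [-0.0025 -0.1954  0.155 ]
btn scene [ 0.55240167 -0.14814825  0.255     ] [0.0765 0.0043 0.255 ]
```

```bash
cat >> h.py <<'E'
from scipy.spatial.transform import Rotation as Rot
ey=np.array([0.08447,-0.99643,0]); ex=np.array([ey[1],-ey[0],0]); O=np.array([.6283,-.1374,0])
def quat(s=1):
    y=s*ey; z=np.array([0,0,-1.]); return Rot.from_matrix(np.c_[np.cross(y,z),y,z]).as_quat()
def W(x,y,z): return O+ex*x+ey*y+[0,0,z]
E
python3 - <<'E'
from h import *
for s in(1,-1): print(s,ctrl.solve_ik(W(0,-.196,.3),quat(s)), ctrl.solve_ik(W(.085,0,.3),quat(s)))
q=min((quat(s) for s in(1,-1)),key=lambda q:abs(ctrl.solve_ik(W(0,-.196,.3),q)[5]))
ctrl.move_l([.158,.605,.3])
ctrl.reach(W(0,-.196,.3),q)
ctrl.move_l(W(0,-.196,.2),.1)
save('wrist','w0'); s=ctrl.sense(); print(s['tcp_pos'],s['ee_rot'],s['time'],proj('w0',[W(0,-.196,.155),W(0,-.069,.1),W(0,0,.128)]))
E
```

```text
1 [-2.77885206e-03  4.11801064e-01  1.24597285e+00 -4.44089210e-16
  1.48381874e+00  1.48344687e+00] [-3.66102492e-01  3.31375397e-01  1.37361504e+00 -4.44089210e-16
  1.43660222e+00  1.12012323e+00]
-1 [-2.77885206e-03  4.11801064e-01  1.24597285e+00 -4.44089210e-16
  1.48381874e+00 -1.65814579e+00] [-3.66102492e-01  3.31375397e-01  1.37361504e+00 -4.44089210e-16
  1.43660222e+00 -2.02146943e+00]
[0.61215259 0.05790385 0.20070302] [9.99105131e-01 4.22913900e-02 6.11302785e-04 3.20430123e-05] 4.5417 [[325.19486436 258.77282447]
 [479.86884101 238.60845766]
 [589.10210608 247.86697733]]
```

View pics/w0.png

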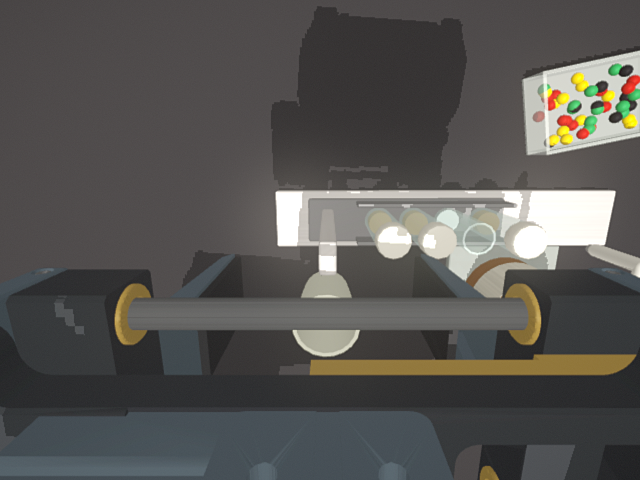

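The post sits between the fingers, with its top near (327,262). The open mouth at (480,238) and the spout end at (590,248) match the predictions.

Run:
```python
from h import *
print(ctrl.move_l(W(0,-.196,.124),.06,stop_force=15))
ctrl.grab(8); s=ctrl.sense(); print(s['grip_width'],s['grasp_force'],s['contact_force'])
ctrl.move_l(W(0,-.1265,.124),.05); ctrl.hold(.3)
s=ctrl.sense(); print(s['tcp_pos'],s['contact_force'],s['time'],s['grip_width'])
save('wrist','w1');save('scene','s1');save('top','t1')
a=cv2.imread('pics/w1.png')[130:330,320:640]; b=cv2.imread('pics/s1.png')[225:345,250:420]
a=cv2.resize(a,(800,500)); cv2.imwrite('pics/w1c.png',a); cv2.imwrite('pics/s1c.png',cv2.resize(b,None,fx=4.5,fy=4.5,interpolation=cv2.INTER_CUBIC))
for f in('w1','s1','t1'): print(f,proj(f,[W(0,0,.1),W(0,0,.128),W(0,0,.172)]).round(1).tolist())
```

```text
False
0.1325739163057911 8.000003546476364 [ 0.30741379  0.72165553 -0.59077791]
[ 0.61773645 -0.01134609  0.12401684] [ 3.02918326 -1.707778   -2.55033546] 8.9833 0.13260565490289422
w1 [[534.5, 269.2], [566.2, 287.0], [641.6, 329.4]]
s1 [[324.4, 286.9], [324.7, 275.0], [325.1, 255.3]]
t1 [[332.1, 231.2], [332.5, 230.1], [333.1, 228.4]]
```

View pics/w1c.png

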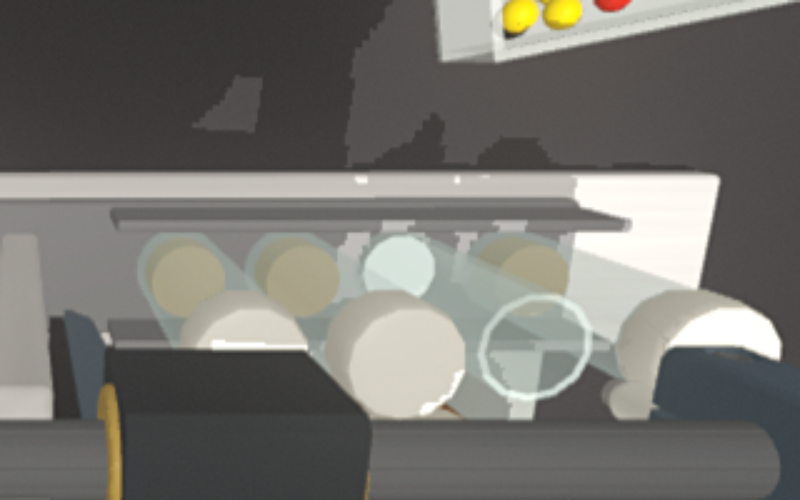

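View pics/s1c.png

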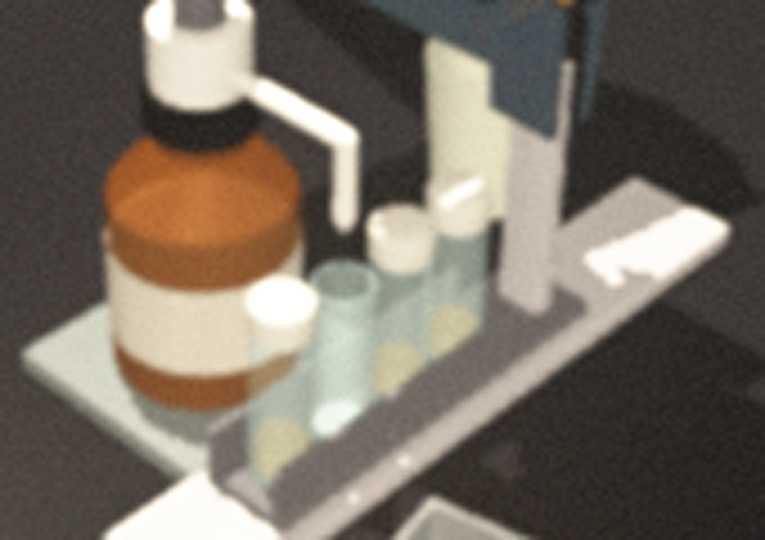

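The mouth at (344,281) in the crop is directly below the nozzle tip at (344,230), and both are offset from the prediction by the same ~2 px, so the vial is aligned to about 1–2 mm. Next I release the post and press the plunger.

Run:
```python
from h import *
ctrl.release(); ctrl.move_l(W(0,-.1265,.33),.15)
save('top','t2'); save('scene','s2')
ctrl.grab(10)
B=(.085,-.0005)
ctrl.reach(W(*B,.33),quat()); ctrl.move_l(W(*B,.262),.08); ctrl.hold(.2)
f0=ctrl.sense()['contact_force']; print(f0)
r=ctrl.move_l(W(*B,.216),.03,stop_force=22)
s=ctrl.sense(); print(r,s['tcp_pos'],s['contact_force']-f0)
save('scene','s3')
ctrl.hold(1.0); s=ctrl.sense(); print(s['tcp_pos'],s['contact_force']-f0,s['time'])
```

```text
[-0.9067786   0.46844016 -0.03557935]
True [ 0.54386714 -0.14428098  0.22115145] [-2.96891382  0.91763517 12.82271928]
[ 0.54384208 -0.14424432  0.22113443] [-2.23279945  0.33983519 14.97289378] 17.5417
```

The TCP is at z = 0.221 with 15 N, above the 13.5 N end force, so the plunger is at the second stop. Now I let it rise.

Run:
```python
from h import *
ctrl.move_l(W(.085,-.0005,.33),.06)
p=ctrl.sense()['tcp_pos']; ctrl.reach(W(.1,-.25,.36),quat()); ctrl.hold(.5)
save('scene','s4'); save('top','t4'); print(ctrl.sense()['time'])
a=cv2.imread('pics/s4.png')[185:345,230:420];b=cv2.imread('pics/t4.png')[140:310,205:400]
a=cv2.resize(a,None,fx=3,fy=3,interpolation=cv2.INTER_CUBIC)[:480]; cv2.imwrite('pics/s4c.png',a)
```

```text
21.1083
```

View pics/s4c.png

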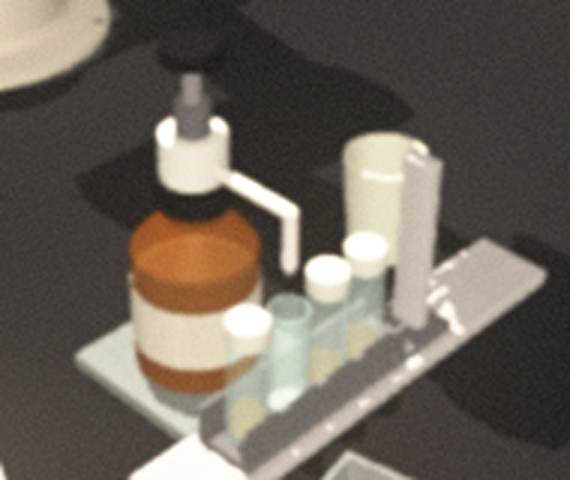

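The button is fully up at (192,48), the open mouth at (290,305) is below the nozzle tip at (290,270), and the cup has not moved. Handing in.

```bash
python3 -c "
from station import ctrl
print(ctrl.close_job())"
```

```text
the job is handed in; nothing more can be done
None
```

The job is handed in, with no verdict returned: the open vial stands centred under the nozzle to about 1–2 mm, the plunger was held at its second stop for about 1 s and is fully up again, and I saw nothing around it disturbed.

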